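# Set out the fittings on an electrician's practice board

## Task

Set out the practice board, everything lying flat on the wood and square with the board: the round junction box midway between the breakers and the lampholder, in line with their middles, with its cover seated on it; the switch straight in front (the robot's side) of the lampholder, and the double socket straight in front of the breakers with its long side facing them, each leaving a gap of 40 mm. Leave the black terminal strip on the board where it lies, and let go of everything.

Things in the scene. Friction and masses are not known exactly. Their poses are not given: they have to be found in the camera images.
- board: Plywood practice board, 260 (x) by 360 (y) by 15 mm thick, fixed, lying on the bench with its front edge roughly towards the robot (turned at most 9 degrees). Origin: centre of its underside; the top face is at z = 15 mm. Its own +x points away from the robot, +y to the robot's left.
- breakers: Three light grey circuit breakers on a short rail, fixed on the board: 88 mm (x) by 53 mm (y), 62 mm high (toggles to 70 mm); rail 80 mm long along y, 8 mm high. Origin: centre of the underside, on the board's top face; axes parallel to the board's, front face 44 mm to -x. The lampholder's centre is 220 mm away along the board's y; either may be the left one.
- lampholder: White ceramic lampholder, fixed on the board: round foot 60 mm across and 12 mm high, body 42 mm across up to 50 mm, open brass mouth on top. Origin: centre of the underside, on the board's top face; its axes are parallel to the board's, so its foot ends 30 mm to -x.
- junction_box: Loose white round junction box, open on top, brass pillars inside: 60 mm across, 34 mm high, wall 4 mm (inside 52 mm across). Origin: centre of its underside, z up. About 0.1 kg. Any yaw.
- cover: Loose white round cover for the box, 31 mm high: plate 60 mm across (z = 5 to 11 mm); on top a round boss to grip, 26 mm across (z = 11 to 31 mm); below a tapered spigot (36 to 43 mm across, 5 mm high) that drops inside the rim with 4 mm play. Origin: centre of the spigot's underside, on which it stands at the start. Seated, it is 29 mm above the box's origin. 0.06 kg.
- switch: Loose white surface-mounted light switch: square, 60 by 60 mm, 28 mm high, with one slightly tilted rocker on top (to 33 mm). Origin: centre of its underside, sides along its x and y. Any quarter turn will do. About 0.1 kg.
- socket: Loose white double socket outlet with two round faces: 58 mm (x) by 110 mm (y), 32 mm high. Origin: centre of its underside. Grip it across its 58 mm. About 0.15 kg.
- terminal_strip: Black terminal strip with brass screws, 60 mm (x) by 20 mm (y), 16 mm high, lying loose on the middle of the board's front part; to be left alone. Origin: centre of its underside.
There are look-alikes about, which are no part of the job. Leave any purple look-alike of the cover alone.

How it is judged:
By the outcome, as a careful person would: the job done as asked, in the order asked, and still so for the second after the job is handed in, with the robot touching nothing.
It also fails if it takes over 96 s, if anything falls off the work surface, if the arm or the gripper's body presses on something with over 40 N, if the wrist force passes 120 N, or if a joint passes its speed limit or range.

## Robot

A 6-joint arm with a two-finger parallel gripper is mounted at the origin on the work surface. World frame = base frame: x ahead of the robot, y to its left, z up, the work surface at z = 0. Lengths are in m, angles in rad, forces in N, time in s.
With the tool pointing down it reaches from about 0.15 to 0.775 m from the base axis. Payload 6.1 kg.
Tool frame: the origin (TCP) lies at the very end of the fingers, on their centre line; the grasp point (between the pads) lies 19 mm behind it (hold_point_z is the z of the grasp point in the tool frame, in m); z points along the fingers, y is the line along which they close (so a half turn about z gives the same grasp; the last joint's range is limited). The gripper opens to 85 mm and grips with 20 to 120 N. Pads are 22 mm wide; open, the fingers measure 114 mm over their backs; the gripper's body (76 mm by 85 mm) begins 54 mm behind the grasp point. The pads swing forward as they close: fully open they stand 13 mm farther back than shut.
Start: joints at [1.243, 0.126, -0.04, 1.405, 0, 1.571], TCP at [0.169, 0.497, 0.201] pointing down, gripper open.
Joint ranges: [-2.72, 2.72], [-0.95, 1.95], [-1.27, 1.35], [-1.78, 2.02], [-1.46, 1.47], [-3.14, 3.14]. Speed limits (rad/s): [2.39, 2.39, 3.01, 3.14, 3.14, 3.14].

## Interface

Orientations are given as a rotation vector (axis times angle).
In Python, from rig import sense, get_image, camera_info, close_job, hold_point_z gives the robot as it stands.
- The arm moves only by the tool step_arm, never from a script. Its argument "motion" is a list of rows, each a list of 2 entries, a list of its own where there are three numbers: the shift along the tool's x, y, z in mm, then the turn, a rotation vector about the tool's x, y, z in rad. In form: [[[tx, ty, tz], [wx, wy, wz]], ...]. A call has exactly 10 rows; each row is the pose to reach, as a shift and turn from the pose commanded when the call began, along the tool's axes at that moment; what a row does not reach only later rows make up. A row lasts 1/8 s, in which the tool goes at most 62.5 mm and 10.7 degrees, less where a joint would pass 70% of its speed; a pose out of reach is approached as far as the arm can. A call with a gripper value outside its range is refused whole. "hand" is the closure, from 0 (fully open) to 1 (shut), set as the call begins (left out, the last holds). The fingers move at their own pace and stop on an object; "force" is the grip in N (left out, the last holds). Time passes only in rows, so rows that repeat a pose let the fingers close, or fill a call up. It gives the time, the measured TCP pose, the force, the opening and the grip force at its end, in the units of the state.
- sense(): the state, without advancing time (a new reading comes with each control period).
- get_image(name): name is "scene" or "top" or "wrist"; returns the picture (400x640x3 uint8, blue, green, red); there is no depth.
- camera_info(name): a dict with "vertical_fov" (degrees; the focal length in pixels is half the picture's height over the tangent of half this angle, whatever the lens; pixels are square), "cx", "cy" (the principal point, pixels), "k1" (the pictures are not rectified: a ray, as slopes to the right and down, at radius r is drawn at 1 + k1 r^2 times it, then the intrinsics apply), "position" and "orientation" of the camera in the world; the wrist camera has in their place "hand_eye" (4x4, takes a point from camera to tool coordinates, whose origin is the TCP and whose axes are the flange's). Camera axes: x right, y up, looking along -z (the intrinsics and any distortion apply to the point x, -y, -z); pixel columns grow to the right and rows downward; lengths in m; the calibration is good to about 2 mm. A picture is of the moment at which its call begins: read the wrist's pose just before it. camera_info takes no time and is no camera call.
- close_job(): hands the job in; it is judged then, once.
The state is a dict: "clock": time; "q": joint angles; "qd": joint speeds; "tau": joint torques, N m; "tool_pos": TCP position; "orientation": TCP orientation; "force": force on the tool from outside, world axes, zero at the start; "torque": the same for the moment, N m; "opening": finger opening in m; "gripper_force": force on a finger pad.
Only numpy, scipy, OpenCV 4.12 (cv2) and the standard library are available. Lean on these libraries where they do the work, as an engineer would, in place of code of your own. Each camera call takes 0.05 s, during which the arm holds its last target. There are 200 camera calls.

## Working session

There is one attempt and no reset: what is moved stays moved. The work goes in short steps, Python scripts to look and compute and a tool call to move; the robot and the scene stay as the last step left them, time stands still between calls to the robot, and variables do not carry over. Pictures are saved under pics/ and viewed, at most 14 in all, crops included, and the job is handed in when it is done.

Besides the shell and the picture viewer there is one more tool, called after "Call:" in YAML: its name, and indented under it one key for each argument. step_arm: Moves the arm, as the interface text tells. Its arguments: {"type":"object","properties":{"motion":{"type":"array"},"hand":{"type":"number"},"force":{"type":"number"}},"required":["motion"]}

```bash
mkdir -p pics; ls; python3 - <<'E'
from rig import *
import cv2
s=sense();print({k:s[k] for k in('clock','tool_pos','orientation','opening','force')},hold_point_z)
for n in('scene','top','wrist'):
    print(n,camera_info(n)); cv2.imwrite(f'pics/{n}0.png',get_image(n))
E
```

```text
pics
{'clock': 0.0, 'tool_pos': array([0.16887127, 0.49659455, 0.20043183]), 'orientation': array([-5.12538829e-01, -3.09922516e+00,  2.50888790e-03]), 'opening': 0.08556594314790897, 'force': array([-0.35355961, -0.1913652 , -0.35764169])} -0.0187
scene {'vertical_fov': 56.81520660272466, 'cx': 320.78788739635485, 'cy': 190.11274117689155, 'k1': 0.029860074570402843, 'position': array([0.99173121, 0.33393181, 0.75608012]), 'orientation': array([0.34848517, 0.76217662, 2.17893796])}
top {'vertical_fov': 56.05399797008919, 'cx': 321.25104850147983, 'cy': 197.33397609045474, 'k1': 0.02701870124866986, 'position': array([ 0.44492994, -0.03036533,  0.92574952]), 'orientation': array([ 0.10202038, -0.1268605 , -1.53848069])}
wrist {'vertical_fov': 59.74608830514392, 'cx': 320.0516999976262, 'cy': 201.14197110451312, 'k1': 0.01776828054214594, 'hand_eye': array([[-9.93455455e-04,  9.59958012e-01,  2.80142157e-01,
         7.13678682e-02],
       [ 9.99998578e-01,  1.33552699e-03, -1.03017622e-03,
         1.05581574e-03],
       [-1.36306333e-03,  2.80140735e-01, -9.59957973e-01,
        -1.70995878e-01],
       [ 0.00000000e+00,  0.00000000e+00,  0.00000000e+00,
         1.00000000e+00]])}
```

View pics/top0.png

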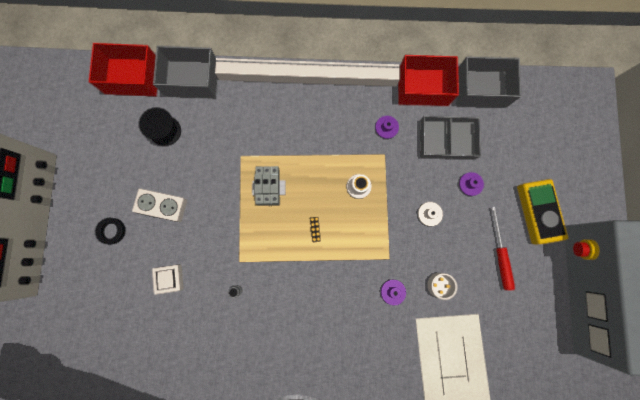

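View pics/scene0.png

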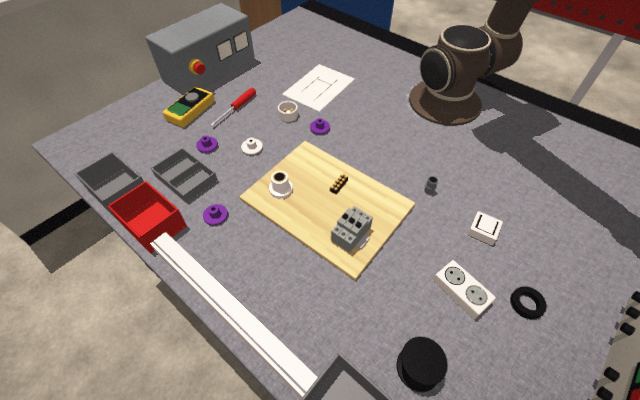

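Breakers are at about (266,186), lampholder (360,186), strip (315,229), white cover (430,213), box (441,286), switch (166,280) and socket (158,205). The purple ones are decoys.

```bash
cat > h.py <<'E'
import numpy as np, cv2
from rig import *
from scipy.spatial.transform import Rotation as R
def cam(n, s=None):
    c=camera_info(n); f=200/np.tan(np.radians(c['vertical_fov']/2))
    if n=='wrist':
        H=np.array(c['hand_eye']); Rt=R.from_rotvec(s['orientation']).as_matrix()
        return c,f,Rt@H[:3,:3],Rt@H[:3,3]+s['tool_pos']
    return c,f,R.from_rotvec(c['orientation']).as_matrix(),np.array(c['position'])
def p2w(n,uv,z,s=None):
    c,f,Rc,t=cam(n,s); out=[]
    for u,v in np.atleast_2d(uv):
        d=np.array([(u-c['cx'])/f,(v-c['cy'])/f]); x=d.copy()
        for _ in range(10): x=d/(1+c['k1']*(x@x))
        r=Rc@np.array([x[0],-x[1],-1]); out.append(t+r*(z-t[2])/r[2])
    return np.array(out)
def w2p(n,P,s=None):
    c,f,Rc,t=cam(n,s); q=(np.atleast_2d(P)-t)@Rc
    x=np.c_[q[:,0],-q[:,1]]/-q[:,2:]; x=x*(1+c['k1']*(x**2).sum(1,keepdims=True))
    return x*f+[c['cx'],c['cy']]
def shift(target,s=None,yaw=None):
    """target TCP world -> tool-axis shift (mm); yaw: desired direction angle of tool y (mod pi), turn about tool z"""
    s=s or sense(); Rt=R.from_rotvec(s['orientation']).as_matrix()
    d=Rt.T@(np.array(target)-s['tool_pos'])*1000
    w=None
    if yaw is not None:
        a=np.arctan2(Rt[1,1],Rt[0,1]); w=-((yaw-a+np.pi/2)%np.pi-np.pi/2)
    return d.round(1),w
def crop(img,x0,y0,w,h,k,name):
    cv2.imwrite('pics/'+name,cv2.resize(img[y0:y0+h,x0:x0+w],None,fx=k,fy=k,interpolation=cv2.INTER_CUBIC))
E
python3 - <<'E'
from h import *
im=cv2.imread('pics/top0.png')
crop(im,235,150,160,116,5,'c1.png')
hsv=cv2.cvtColor(im,cv2.COLOR_BGR2HSV)
m=((hsv[...,1]<50)&(hsv[...,2]>150)).astype(np.uint8)
n,l,st,ce=cv2.connectedComponentsWithStats(m)
for i in range(1,n):
    if st[i,4]>100 and 100<ce[i][1]<330 and 120<ce[i][0]<480:
        print(st[i],ce[i],cv2.minAreaRect(np.argwhere(l==i)[:,::-1].astype(np.float32)))
s=sense();Rt=R.from_rotvec(s['orientation']).as_matrix();print(Rt.round(3))
E
```

```text
[347 174  24  24 219] [359.14155251 187.73972603] ((358.5, 185.5), (23.0, 23.0), 90.0)
[132 189  52  32 679] [157.83357879 204.2533137 ] ((157.47073364257812, 204.13658142089844), (48.19169616699219, 24.794279098510742), 12.094757080078125)
[418 201  25  25 445] [430.56853933 213.38876404] ((430.0, 213.0), (24.0, 24.0), 90.0)
[152 265  28  30 630] [165.26825397 279.39047619] ((165.40000915527344, 279.29998779296875), (26.44579315185547, 27.860008239746094), 81.8698959350586)
[432 273  26  27 360] [442.87777778 286.12777778] ((444.5, 286.0), (26.0, 25.0), 90.0)
[[-0.947  0.322 -0.   ]
 [ 0.322  0.947 -0.001]
 [-0.    -0.001 -1.   ]]
```

View pics/c1.png

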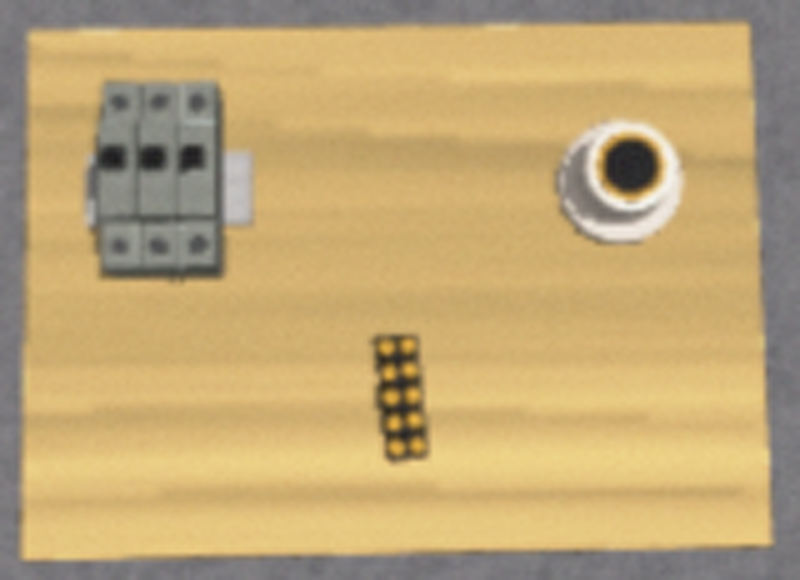

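Corners of the board top are at crop (28,30), (750,23), (773,545), (22,558). Lampholder foot spans x 558–683, bottom edge 243. Breaker top spans x 98–222, y 80–275.

```bash
python3 - <<'E'
from h import *
f=lambda c:np.array(c)/5+[235,150]-0.4
B=p2w('top',f([(28,30),(750,23),(773,545),(22,558)]),.015)
print(B.round(4)); 
e=[B[0]-B[1],B[3]-B[2]]; print([np.linalg.norm(x) for x in e],[np.degrees(np.arctan2(-x[0],x[1])) for x in e])
e=[B[0]-B[3],B[1]-B[2]]; print([np.linalg.norm(x) for x in e],[np.degrees(np.arctan2(x[1],x[0])) for x in e],B.mean(0))
print('lamp',p2w('top',f([(620,182)]),.023), 'brk',p2w('top',f([(160,177)]),.077), p2w('top',f([(99,80),(222,84),(218,275),(100,275)]),.075))
print('strip',p2w('top',f([(376,336),(418,336),(427,456),(386,460)]),.031))
s=lambda n,uv,z:print(n,p2w('top',[uv],z).round(4))
s('socket',(157.6,204.2),.028);s('switch',(165.4,279.4),.026);s('cover',(430.2,213.2),.011);s('box',(442,286),.03)
# socket axis
c,sn=np.cos(np.radians(12.1)),np.sin(np.radians(12.1))
P=p2w('top',[(157.6-20*c,204.2-20*sn),(157.6+20*c,204.2+20*sn)],.028);d=P[0]-P[1];print('sock long',np.degrees(np.arctan2(d[1],d[0])))
E
```

```text
[[ 0.6777  0.1607  0.015 ]
 [ 0.693  -0.1981  0.015 ]
 [ 0.436  -0.2099  0.015 ]
 [ 0.42    0.1482  0.015 ]]
[np.float64(0.35910767923646125), np.float64(0.35847119449026305)] [np.float64(2.4540289682465244), np.float64(2.5515058651035187)]
[np.float64(0.25796970339971886), np.float64(0.25735698493809234)] [np.float64(2.7817918986879593), np.float64(2.640753709156368)] [ 0.55666742 -0.02479264  0.015     ]
lamp [[ 0.6089481  -0.13330687  0.023     ]] brk [[0.59487813 0.08365727 0.077     ]] [[0.63977023 0.11417354 0.075     ]
 [0.63974072 0.05750492 0.075     ]
 [0.55077842 0.05539587 0.075     ]
 [0.54916764 0.10887191 0.075     ]]
strip [[ 0.52919239 -0.01672451  0.031     ]
 [ 0.52978643 -0.03677262  0.031     ]
 [ 0.47298473 -0.04269253  0.031     ]
 [ 0.47055541 -0.02336328  0.031     ]]
socket [[0.549  0.3458 0.028 ]]
switch [[0.3747 0.3126 0.026 ]]
cover [[ 0.5488 -0.3113  0.011 ]]
box [[ 0.3768 -0.3302  0.03  ]]
sock long 79.46541585374175
```

Call:
step_arm:
  motion:
    - [[-40,-30,-10],[0,0,0.12]]
    - [[-95,-72,-20],[0,0,0.24]]
    - [[-145,-110,-30],[0,0,0.38]]
    - [[-190,-146,-40],[0,0,0.5]]
    - [[-240,-184,-50],[0,0,0.64]]
    - [[-290,-222,-60],[0,0,0.78]]
    - [[-340,-260,-70],[0,0,0.92]]
    - [[-388,-298,-80],[0,0,1.05]]
    - [[-435,-335,-80],[0,0,1.15]]
    - [[-473,-364,-80],[0,0,1.2]]
  hand: 0

```text
clock: 1.4
tool_pos: [0.5006, -0.0021, 0.2812]
orientation: [2.177, 2.265, 0.0]
force: [-0.3, 0.1, -0.4]
opening: 0.0854
gripper_force: 0.0
```

```bash
python3 - <<'E'
from h import *
s=sense(); print(s['clock'],s['tool_pos'],R.from_rotvec(s['orientation']).as_matrix().round(3),s['q'],np.abs(s['qd']).max())
im=get_image('wrist'); cv2.imwrite('pics/w1.png',im); np.save('s1.npy',s,allow_pickle=True)
E
```

```text
1.4 [ 0.5005533  -0.00212509  0.28115033] [[-0.04   0.999  0.   ]
 [ 0.999  0.04   0.   ]
 [ 0.     0.    -1.   ]] [-4.31156211e-03  9.34213160e-02  9.93300475e-02  1.57648956e+00
  1.01612416e-04  1.52679725e+00] 0.720467094307942
```

View pics/w1.png

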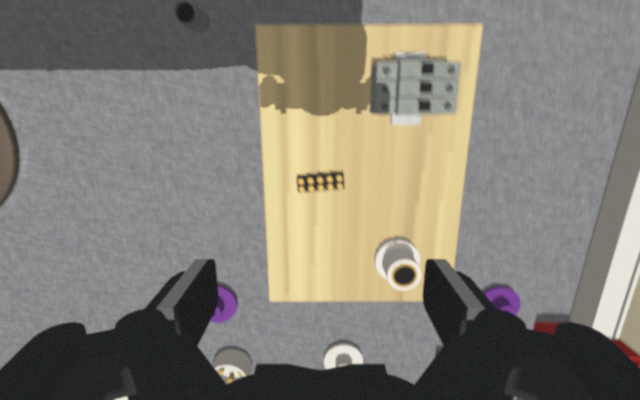

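```bash
python3 - <<'E'
from h import *
s=np.load('s1.npy',allow_pickle=True).item()
B=p2w('wrist',[(257,24.5),(482,24),(456,301.5),(270,301)],.015,s);print(B.round(4),B.mean(0))
for a,b in((0,1),(3,2),(3,0),(2,1)): d=B[b]-B[a];print(np.linalg.norm(d),np.degrees(np.arctan2(d[1],d[0])))
im=cv2.imread('pics/w1.png');crop(im,250,10,240,300,2,'c2.png')
E
```

```text
[[ 0.4235  0.149   0.015 ]
 [ 0.6781  0.1588  0.015 ]
 [ 0.7018 -0.1977  0.015 ]
 [ 0.4376 -0.2074  0.015 ]] [ 0.56025927 -0.02432768  0.015     ]
0.2547297184212405 2.2104364342748934
0.26437848999448393 2.0963348028456683
0.3566169312889465 92.2641572698518
0.3572827567026394 93.81151021152753
```

View pics/c2.png

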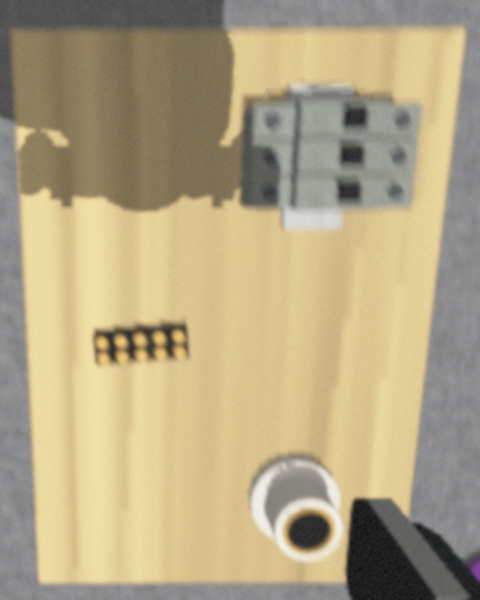

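The rail's lower end is at crop (283–341,228), the upper at (290–355,86). The foot circle centre is about (295,502), and the breaker top runs from (248,100) to (413,206).

```bash
python3 - <<'E'
from h import *
s=np.load('s1.npy',allow_pickle=True).item()
f=lambda c:np.array(c)/2+[250,10]-.25
print('lamp',p2w('wrist',f([(295,502)]),.027,s))
print('brk',p2w('wrist',f([(248,100),(421,101),(413,206),(242,207)]),.077,s))
print('rail',p2w('wrist',f([(312,228)]),.022,s))
im=cv2.imread('pics/top0.png')
g=lambda c:np.array(c)/5+[235,150]-.4
print('top rail end',p2w('top',g([(253,187)]),.022), 'lamp foot l r b',p2w('top',g([(557,183),(684,183),(620,244)]),.02))
E
```

```text
lamp [[ 0.60921289 -0.13219728  0.027     ]]
brk [[0.55032544 0.11051087 0.077     ]
 [0.63663189 0.11307834 0.077     ]
 [0.64036342 0.06246074 0.077     ]
 [0.55151913 0.05872495 0.077     ]]
rail [[0.60253812 0.0463901  0.022     ]]
top rail end [[0.60107064 0.04566046 0.022     ]] lamp foot l r b [[ 0.60803599 -0.10274912  0.02      ]
 [ 0.60996895 -0.1650746   0.02      ]
 [ 0.57877666 -0.13406545  0.02      ]]
```

Call:
step_arm:
  motion:
    - [[-40,-17,10],[0,0,0]]
    - [[-90,-38,25],[0,0,0]]
    - [[-140,-59,45],[0,0,0]]
    - [[-190,-80,65],[0,0,0]]
    - [[-240,-101,85],[0,0,0]]
    - [[-285,-120,110],[0,0,0]]
    - [[-315,-133,125],[0,0,0]]
    - [[-323,-136,131],[0,0,0]]
    - [[-323,-136,131],[0,0,0]]
    - [[-323,-136,131],[0,0,0]]

```text
clock: 2.7
tool_pos: [0.3784, -0.3277, 0.1509]
orientation: [2.171, 2.269, 0.001]
force: [-0.7, 0.0, 0.5]
opening: 0.0851
gripper_force: 0.0
```

```bash
cat >> h.py <<'E'
def look(name,save=True):
    s=sense(); im=get_image('wrist'); cv2.imwrite(f'pics/{name}.png',im); np.save(f'{name}.npy',s,allow_pickle=True)
    print(round(s['clock'],2),s['tool_pos'].round(4),'yaw_y',np.degrees(np.arctan2(*R.from_rotvec(s['orientation']).as_matrix()[[1,0],1])).round(2),'op',round(s['opening'],4),'F',s['force'].round(1),'qd',np.abs(s['qd']).max().round(3)); return s,im
E
python3 - <<'E'
from h import *
s,im=look('w2'); print(w2p('wrist',[[.377,-.33,.034]],s))
E
```

```text
2.7 [ 0.3784 -0.3277  0.1509] yaw_y 2.53 op 0.0851 F [-0.7  0.   0.5] qd 0.006
[[317.92116138 190.82928361]]
```

View pics/w2.png

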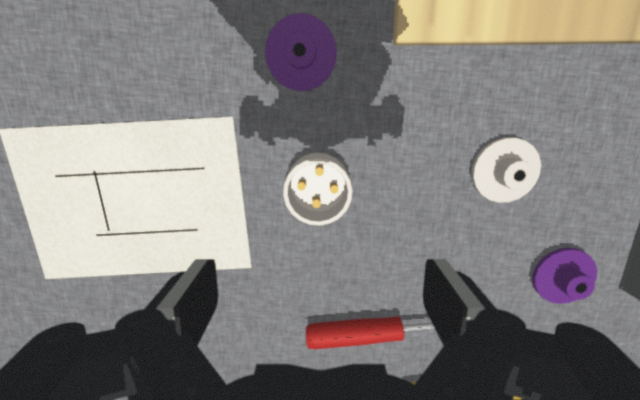

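Box rim circle is at (318,191), matching (0.377,-0.330). White cover is at (506,170).

Call:
step_arm:
  motion:
    - [[-2,-1,15],[0,0,0]]
    - [[-2,-1,40],[0,0,0]]
    - [[-2,-1,70],[0,0,0]]
    - [[-2,-1,100],[0,0,0]]
    - [[-2,-1,125],[0,0,0]]
    - [[-2,-1,140],[0,0,0]]
    - [[-2,-1,146],[0,0,0]]
    - [[-2,-1,146],[0,0,0]]
    - [[-2,-1,146],[0,0,0]]
    - [[-2,-1,146],[0,0,0]]

```text
clock: 4.0
tool_pos: [0.3772, -0.3309, 0.005]
orientation: [2.172, 2.268, 0.0]
force: [-0.4, 0.7, -0.4]
opening: 0.0854
gripper_force: 0.0
```

Call:
step_arm:
  motion:
    - [[0,0,0],[0,0,0]]
    - [[0,0,0],[0,0,0]]
    - [[0,0,0],[0,0,0]]
    - [[0,0,0],[0,0,0]]
    - [[0,0,0],[0,0,0]]
    - [[0,0,0],[0,0,0]]
    - [[0,0,0],[0,0,0]]
    - [[0,0,0],[0,0,0]]
    - [[0,0,0],[0,0,0]]
    - [[0,0,0],[0,0,0]]
  hand: 1
  force: 30

```text
clock: 5.25
tool_pos: [0.3768, -0.3305, 0.0042]
orientation: [2.173, 2.269, -0.0]
force: [-0.7, -0.2, -0.2]
opening: -0.0001
gripper_force: 0.0
```

```bash
python3 - <<'E'
from h import *
s,im=look('w3'); cv2.imwrite('pics/t3.png',get_image('top')); 
cv2.imwrite('pics/w3b.png',np.hstack([im[:, 120:520],cv2.resize(cv2.imread('pics/t3.png')[220:353,390:523],(400,400))]))
E
```

```text
5.25 [ 0.3768 -0.3305  0.0042] yaw_y 2.46 op -0.0001 F [-0.7 -0.2 -0.2] qd 0.002
```

View pics/w3b.png

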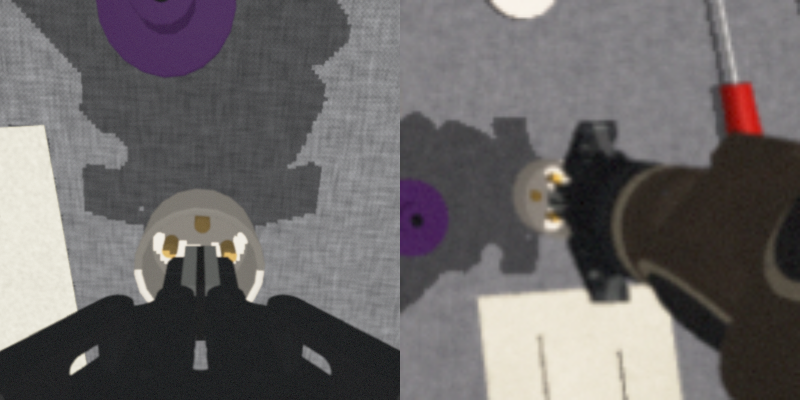

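```bash
python3 - <<'E'
from h import *
s=np.load('w2.npy',allow_pickle=True).item();Rt=R.from_rotvec(s['orientation']).as_matrix()
for z in (0,-.013,-.026,-.04): print(z,w2p('wrist',[s['tool_pos']+Rt@[x,-.0427,z] for x in(-.011,.011)],s).round(0))
s=np.load('w3.npy',allow_pickle=True).item();Rt=R.from_rotvec(s['orientation']).as_matrix()
print('now tip',w2p('wrist',[s['tool_pos']+Rt@[x,0,0] for x in(-.011,.011)],s)-[120,0])
a=np.linspace(0,6.28,9)
print(w2p('wrist',np.c_[.377+.03*np.cos(a),-.33+.03*np.sin(a),a*0+.034],s).round(0)-[120,0])
E
```

```text
0 [[240. 261.]
 [238. 223.]]
-0.013 [[235. 273.]
 [231. 232.]]
-0.026 [[228. 286.]
 [224. 242.]]
-0.04 [[220. 303.]
 [215. 256.]]
now tip [[199.67793813 261.04833121]
 [199.62347075 222.46617376]]
[[267. 270.]
 [252. 224.]
 [203. 203.]
 [153. 220.]
 [133. 265.]
 [152. 307.]
 [197. 325.]
 [244. 311.]
 [267. 270.]]
```

The fingers closed above the rim: from the picture the tips end about 28 mm behind the nominal TCP when shut, and 41 mm when open. I'll raise, open, and re-descend lower while watching the force.

Call:
step_arm:
  motion:
    - [[0,0,-15],[0,0,0]]
    - [[0,0,-20],[0,0,0]]
    - [[0,0,-20],[0,0,0]]
    - [[0,0,-20],[0,0,0]]
    - [[0,0,-20],[0,0,0]]
    - [[0,0,-20],[0,0,0]]
    - [[0,0,-20],[0,0,0]]
    - [[0,0,-10],[0,0,0]]
    - [[0,0,0],[0,0,0]]
    - [[0,0,5],[0,0,0]]
  hand: 0

```text
clock: 6.6
tool_pos: [0.3762, -0.33, -0.0021]
orientation: [-2.172, -2.268, 0.0]
force: [0.1, -0.2, 0.6]
opening: 0.0851
gripper_force: 0.0
```

Call:
step_arm:
  motion:
    - [[0,0,4],[0,0,0]]
    - [[0,0,8],[0,0,0]]
    - [[0,0,12],[0,0,0]]
    - [[0,0,15],[0,0,0]]
    - [[0,0,18],[0,0,0]]
    - [[0,0,20],[0,0,0]]
    - [[0,0,21],[0,0,0]]
    - [[0,0,22],[0,0,0]]
    - [[0,0,22],[0,0,0]]
    - [[0,0,22],[0,0,0]]

```text
clock: 7.85
tool_pos: [0.3767, -0.3305, -0.0227]
orientation: [2.173, 2.269, -0.0]
force: [-0.3, 0.1, -0.2]
opening: 0.0855
gripper_force: 0.0
```

No contact, so the offset is real. Closing.

Call:
step_arm:
  motion:
    - [[0,0,0],[0,0,0]]
    - [[0,0,0],[0,0,0]]
    - [[0,0,0],[0,0,0]]
    - [[0,0,0],[0,0,0]]
    - [[0,0,0],[0,0,0]]
    - [[0,0,0],[0,0,0]]
    - [[0,0,0],[0,0,0]]
    - [[0,0,0],[0,0,0]]
    - [[0,0,0],[0,0,0]]
    - [[0,0,0],[0,0,0]]
  hand: 1
  force: 30

```text
clock: 9.1
tool_pos: [0.3768, -0.3305, -0.0224]
orientation: [2.173, 2.268, -0.0]
force: [-1.4, 1.5, 5.1]
opening: 0.06
gripper_force: 32.4
```

```bash
python3 - <<'E'
from h import *
s,im=look('w4'); Rt=R.from_rotvec(s['orientation']).as_matrix()
cv2.imwrite('pics/w4c.png',im[:,100:540])
E
```

```text
9.1 [ 0.3768 -0.3305 -0.0224] yaw_y 2.46 op 0.06 F [-1.4  1.5  5.1] qd 0.003
```

View pics/w4c.png

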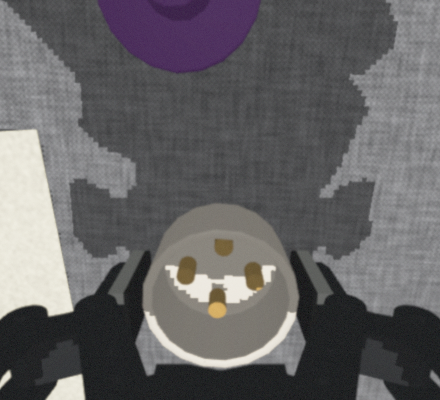

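Call:
step_arm:
  motion:
    - [[0,0,-15],[0,0,0]]
    - [[0,0,-50],[0,0,0]]
    - [[20,7,-90],[0,0,0]]
    - [[60,21,-130],[0,0,0]]
    - [[105,37,-170],[0,0,0]]
    - [[150,53,-210],[0,0,0]]
    - [[195,69,-240],[0,0,0]]
    - [[235,83,-262],[0,0,0]]
    - [[260,92,-272],[0,0,0]]
    - [[267,95,-272],[0,0,0]]

```text
clock: 10.4
tool_pos: [0.4608, -0.0584, 0.2506]
orientation: [2.169, 2.27, 0.002]
force: [0.0, 0.5, -1.9]
opening: 0.06
gripper_force: 32.8
```

Call:
step_arm:
  motion:
    - [[0,0,0],[0,0,0]]
    - [[0,0,0],[0,0,0]]
    - [[0,0,0],[0,0,0]]
    - [[0,0,0],[0,0,0]]
    - [[0,0,0],[0,0,0]]
    - [[0,0,0],[0,0,0]]
    - [[0,0,0],[0,0,0]]
    - [[0,0,0],[0,0,0]]
    - [[0,0,0],[0,0,0]]
    - [[0,0,0],[0,0,0]]

```text
clock: 11.65
tool_pos: [0.4602, -0.0596, 0.2492]
orientation: [-2.173, -2.269, 0.0]
force: [-0.0, -0.0, -1.5]
opening: 0.0595
gripper_force: 32.8
```

```bash
python3 - <<'E'
from h import *
s,im=look('w5'); 
P=[[.609,-.133,.027],[.597,.0865,.077],[.601,.0465,.022],[.42,.148,.015],[.678,.16,.015],[.436,-.209,.015]]
print(w2p('wrist',P,s).round(0))
crop(im,240,0,300,225,2.66,'c5.png')
E
```

```text
11.65 [ 0.4602 -0.0596  0.2492] yaw_y 2.47 op 0.0595 F [-0.  -0.  -1.5] qd 0.002
[[441. 231.]
 [481.  19.]
 [455.  72.]
 [288. -44.]
 [549. -47.]
 [296. 278.]]
```

View pics/c5.png

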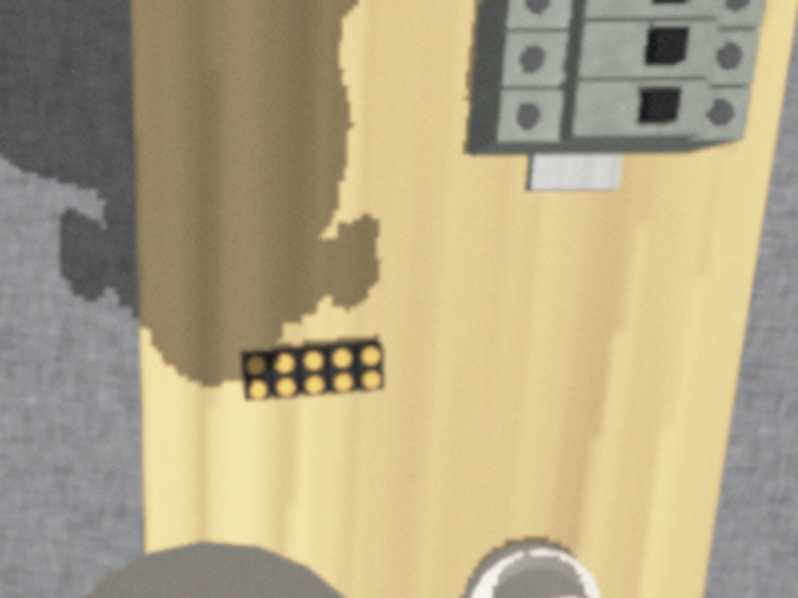

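Rail end runs crop (526–618,190). Breakers' front foot corner is at (468,152). Board edges run (131,0)–(146,540) and (798,0)–(706,590). Lamp foot: left 468, right 600, top 540.

```bash
python3 - <<'E'
from h import *
s=np.load('w5.npy',allow_pickle=True).item()
f=lambda c:np.array(c)/2.66+[240,0]-.3
A=p2w('wrist',f([(131,0),(146,540),(798,0),(706,590)]),.015,s)
for i in(0,2): d=A[i]-A[i+1];print('edge yaw',np.degrees(np.arctan2(-d[0],d[1])))
u=np.array([np.cos(.045),np.sin(.045)]);print('width',[(A[2+j,:2]-A[i,:2])@u for i in(0,1) for j in (0,1)])
print('rail',p2w('wrist',f([(526,190),(618,190)]),.020,s),'frontcorner',p2w('wrist',f([(468,152)]),.016,s),'topcorners',p2w('wrist',f([(498,150),(745,137)]),.075,s),'lamp',p2w('wrist',f([(534,606)]),.025,s))
im=cv2.imread('pics/w5.png');crop(im,400,180,100,100,6,'c5b.png')
E
```

```text
edge yaw 2.7254200299103744
edge yaw 2.772790925648279
width [np.float64(0.2575854727738236), np.float64(0.2584047147683029), np.float64(0.25702452160111805), np.float64(0.2578437635955974)]
rail [[0.58238191 0.04724909 0.02      ]
 [0.61936777 0.04863095 0.02      ]] frontcorner [[0.55826739 0.06098629 0.016     ]] topcorners [[0.55375802 0.05494719 0.075     ]
 [0.63737321 0.06208629 0.075     ]] lamp [[ 0.60874046 -0.12908689  0.025     ]]
```

View pics/c5b.png

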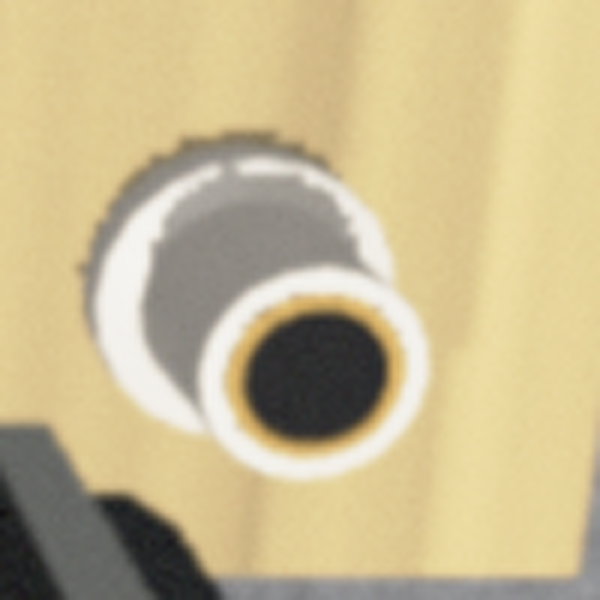

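```bash
python3 - <<'E'
from h import *
s=np.load('w5.npy',allow_pickle=True).item()
f=lambda c:np.array(c)/6+[400,180]-.4
print(p2w('wrist',f([(244,293)]),.027,s),p2w('wrist',f([(314,372)]),.065,s), p2w('wrist',f([(582,577)]),.015,s))
E
```

```text
[[ 0.60791291 -0.12954171  0.027     ]] [[ 0.60818277 -0.13056318  0.065     ]] [[ 0.69331238 -0.19525521  0.015     ]]
```

Call:
step_arm:
  motion:
    - [[10,45,10],[0,0,0]]
    - [[21,95,30],[0,0,0]]
    - [[30,138,60],[0,0,0]]
    - [[31,144,105],[0,0,0]]
    - [[31,144,150],[0,0,0]]
    - [[31,144,190],[0,0,0]]
    - [[31,144,220],[0,0,0]]
    - [[31,144,240],[0,0,0]]
    - [[31,144,248],[0,0,0]]
    - [[31,144,250],[0,0,0]]

```text
clock: 12.95
tool_pos: [0.6027, -0.0225, -0.0009]
orientation: [-2.173, -2.269, 0.0]
force: [0.4, 0.0, -0.6]
opening: 0.0597
gripper_force: 33.0
```

Call:
step_arm:
  motion:
    - [[0,0,1],[0,0,0]]
    - [[0,0,2],[0,0,0]]
    - [[0,0,3],[0,0,0]]
    - [[0,0,4],[0,0,0]]
    - [[0,0,5],[0,0,0]]
    - [[0,0,5.5],[0,0,0]]
    - [[0,0,6],[0,0,0]]
    - [[0,0,6],[0,0,0]]
    - [[0,0,6],[0,0,0]]
    - [[0,0,6],[0,0,0]]

```text
clock: 14.2
tool_pos: [0.6027, -0.0225, -0.0068]
orientation: [-2.173, -2.269, -0.0]
force: [-0.3, 0.4, -1.3]
opening: 0.0597
gripper_force: 33.0
```

Call:
step_arm:
  motion:
    - [[0,0,0.5],[0,0,0]]
    - [[0,0,1],[0,0,0]]
    - [[0,0,1.3],[0,0,0]]
    - [[0,0,1.5],[0,0,0]]
    - [[0,0,1.5],[0,0,0]]
    - [[0,0,1.5],[0,0,0]]
    - [[0,0,1.5],[0,0,0]]
    - [[0,0,1.5],[0,0,0]]
    - [[0,0,1.5],[0,0,0]]
    - [[0,0,1.5],[0,0,0]]

```text
clock: 15.45
tool_pos: [0.6028, -0.0224, -0.0074]
orientation: [2.173, 2.268, 0.001]
force: [-3.8, 0.0, 7.1]
opening: 0.0597
gripper_force: 33.6
```

Call:
step_arm:
  motion:
    - [[0,0,0],[0,0,0]]
    - [[0,0,0],[0,0,0]]
    - [[0,0,0],[0,0,0]]
    - [[0,0,-15],[0,0,0]]
    - [[0,0,-50],[0,0,0]]
    - [[0,0,-100],[0,0,0]]
    - [[-15,-1,-150],[0,0,0]]
    - [[-30,-2,-200],[0,0,0]]
    - [[-40,-2,-235],[0,0,0]]
    - [[-40,-2,-250],[0,0,0]]
  hand: 0

```text
clock: 16.7
tool_pos: [0.6031, -0.0634, 0.2457]
orientation: [2.172, 2.265, 0.005]
force: [0.5, 0.1, -1.0]
opening: 0.0854
gripper_force: 0.0
```

```bash
python3 - <<'E'
from h import *
s,im=look('w6'); 
crop(im,240,0,190,280,2.14,'c6.png')
E
```

```text
16.7 [ 0.6031 -0.0634  0.2457] yaw_y 2.4 op 0.0854 F [ 0.5  0.1 -1. ] qd 0.263
```

View pics/c6.png

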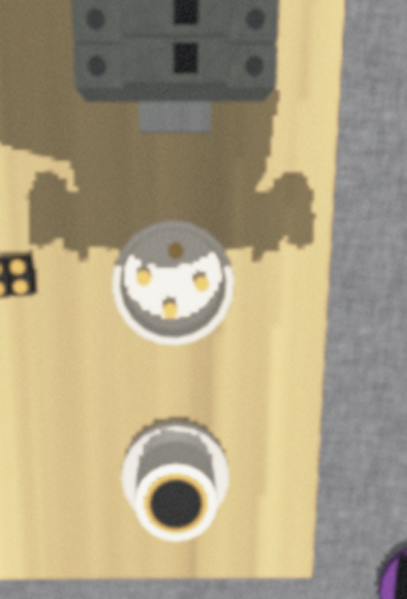

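```bash
python3 - <<'E'
from h import *
s=np.load('w6.npy',allow_pickle=True).item()
f=lambda c:np.array(c)/2.14+[240,0]-.3
q=lambda n,c,z:print(n,p2w('wrist',f([c]),z,s)[0].round(4))
q('rail',(174.5,131),.020);q('box',(173,285),.049);q('boxL',(113,285),.049);q('boxR',(233,285),.049);q('mouth',(177,503),.065);q('foot',(175,475),.027);q('corner',(312,578),.015)
A=p2w('wrist',f([(342,0),(312,578)]),.015,s);d=A[0]-A[1];print(np.degrees(np.arctan2(-d[0],d[1])))
E
```

```text
rail [0.6012 0.0482 0.02  ]
box [ 0.6033 -0.0242  0.049 ]
boxL [ 0.5742 -0.0253  0.049 ]
boxR [ 0.6324 -0.023   0.049 ]
mouth [ 0.6096 -0.1311  0.065 ]
foot [ 0.6089 -0.1297  0.027 ]
corner [ 0.6935 -0.1957  0.015 ]
2.7350935780044754
```

Call:
step_arm:
  motion:
    - [[-40,-10,10],[0,0,0]]
    - [[-90,-23,30],[0,0,0]]
    - [[-140,-36,50],[0,0,0]]
    - [[-190,-50,70],[0,0,0]]
    - [[-230,-60,88],[0,0,0]]
    - [[-245,-65,93],[0,0,0]]
    - [[-245,-65,93],[0,0,0]]
    - [[-245,-65,93],[0,0,0]]
    - [[-245,-65,93],[0,0,0]]
    - [[-245,-65,93],[0,0,0]]

```text
clock: 18.0
tool_pos: [0.5486, -0.3092, 0.1493]
orientation: [2.171, 2.27, 0.0]
force: [-0.5, 0.7, -0.2]
opening: 0.0855
gripper_force: 0.0
```

```bash
python3 - <<'E'
from h import *
s,im=look('w7'); t=get_image('top'); cv2.imwrite('pics/t7.png',t)
a=cv2.resize(im[100:280,220:420],None,fx=2,fy=2,interpolation=cv2.INTER_CUBIC)
b=cv2.resize(t[165:205,275:375],None,fx=7,fy=7,interpolation=cv2.INTER_CUBIC)
o=np.zeros((600,720,3),np.uint8);o[:280,:700]=b;o[285:585,:400]=a[:300];cv2.imwrite('pics/c7.png',o)
print(w2p('wrist',[[.5488,-.3113,.031],[.5488,-.3113,.011]],s))
E
```

```text
18.0 [ 0.5486 -0.3092  0.1493] yaw_y 2.54 op 0.0855 F [-0.5  0.7 -0.2] qd 0.005
[[319.77754885 190.18946377]
 [319.76593835 184.72945527]]
```

View pics/c7.png

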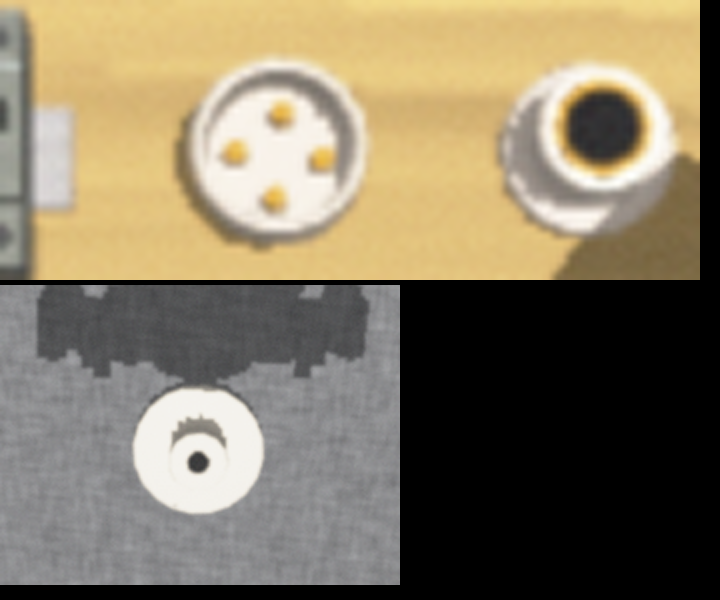

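```bash
python3 - <<'E'
from h import *
s=np.load('w7.npy',allow_pickle=True).item()
f=lambda c:np.array(c)/7+[275,165]-.43
for n,c,z in(('rail',(75,158),.02),('box',(278,150),.049),('mouth',(606,127),.065)): print(n,p2w('top',f([c]),z))
print(p2w('wrist',[(319,182.1)],.011,s),p2w('wrist',[(318.8,188.3)],.031,s))
E
```

```text
rail [[0.60107241 0.04560877 0.02      ]]
box [[ 0.60095699 -0.02523859  0.049     ]]
mouth [[ 0.6092874  -0.13434597  0.065     ]]
[[ 0.5479972  -0.30887316  0.011     ]] [[ 0.54789203 -0.30966866  0.031     ]]
```

Call:
step_arm:
  motion:
    - [[40,10,0],[0,0,0]]
    - [[95,23,0],[0,0,0]]
    - [[150,36,0],[0,0,0]]
    - [[205,50,0],[0,0,0]]
    - [[255,62,0],[0,0,0]]
    - [[280,68,15],[0,0,0]]
    - [[284,68.5,55],[0,0,0]]
    - [[284,68.5,100],[0,0,0]]
    - [[284,68.5,140],[0,0,0]]
    - [[284,68.5,156],[0,0,0]]

```text
clock: 19.35
tool_pos: [0.6025, -0.0231, -0.0097]
orientation: [-2.171, -2.267, 0.004]
force: [0.2, -0.2, 0.6]
opening: 0.0855
gripper_force: 0.0
```

Call:
step_arm:
  motion:
    - [[0,0,0],[0,0,0]]
    - [[0,0,0],[0,0,0]]
    - [[0,0,0],[0,0,0]]
    - [[0,0,0],[0,0,0]]
    - [[0,0,0],[0,0,0]]
    - [[0,0,0],[0,0,0]]
    - [[0,0,0],[0,0,0]]
    - [[0,0,-1],[0,0,0]]
    - [[2,0,-1],[0,0,0]]
    - [[2,0,-1],[0,0,0]]
  hand: 1
  force: 20

```text
clock: 20.6
tool_pos: [0.6044, -0.0218, -0.0059]
orientation: [2.173, 2.268, -0.0]
force: [-0.1, -2.8, 4.9]
opening: 0.0597
gripper_force: 22.2
```

Call:
step_arm:
  motion:
    - [[0,0,1],[0,0,0]]
    - [[0,0,1],[0,0,0]]
    - [[0,0,1],[0,0,0]]
    - [[0,0,1],[0,0,0]]
    - [[0,0,-20],[0,0,0]]
    - [[0,0,-65],[0,0,0]]
    - [[0,0,-110],[0,0,0]]
    - [[-30,-8,-145],[0,0,0]]
    - [[-70,-17,-150],[0,0,0]]
    - [[-120,-29,-150],[0,0,0]]
  hand: 0

```text
clock: 21.85
tool_pos: [0.5809, -0.1432, 0.1449]
orientation: [2.17, 2.269, 0.002]
force: [0.9, -0.1, 0.7]
opening: 0.0856
gripper_force: 0.0
```

Call:
step_arm:
  motion:
    - [[-50,-12,0],[0,0,0]]
    - [[-100,-24,0],[0,0,0]]
    - [[-145,-35,10],[0,0,0]]
    - [[-160,-39,40],[0,0,0]]
    - [[-165,-40,80],[0,0,0]]
    - [[-165,-40,95],[0,0,0]]
    - [[-165,-40,95],[0,0,0]]
    - [[-165,-40,95],[0,0,0]]
    - [[-165,-40,95],[0,0,0]]
    - [[-165,-40,95],[0,0,0]]

```text
clock: 23.1
tool_pos: [0.5481, -0.3091, 0.0498]
orientation: [2.172, 2.268, 0.001]
force: [-0.4, 0.0, -0.7]
opening: 0.0852
gripper_force: 0.0
```

```bash
python3 - <<'E'
from h import *
s,im=look('w8'); t=get_image('top'); cv2.imwrite('pics/t8.png',t)
a=cv2.resize(im[100:280,220:420],None,fx=2,fy=2,interpolation=cv2.INTER_CUBIC)
b=cv2.resize(t[165:205,275:375],None,fx=7,fy=7,interpolation=cv2.INTER_CUBIC)
o=np.zeros((600,720,3),np.uint8);o[:280,:700]=b;o[285:585,:400]=a[:300];cv2.imwrite('pics/c8.png',o)
t7=cv2.imread('pics/t7.png')
g=lambda t:np.float32(cv2.cvtColor(t[168:203,298:332],cv2.COLOR_BGR2GRAY))
print('box pix shift',cv2.phaseCorrelate(g(t7),g(t)), 'err',shift([.548,-.3093,s['tool_pos'][2]],s))
E
```

```text
23.1 [ 0.5481 -0.3091  0.0498] yaw_y 2.49 op 0.0852 F [-0.4  0.  -0.7] qd 0.008
box pix shift ((-0.7732074003335434, -0.6883589796235512), 0.9445393791905156) err (array([-0.2, -0.1, -0. ]), None)
```

Call:
step_arm:
  motion:
    - [[0,0,15],[0,0,0]]
    - [[0,0,35],[0,0,0]]
    - [[0,0,52],[0,0,0]]
    - [[0,0,60],[0,0,0]]
    - [[0,0,64],[0,0,0]]
    - [[0,0,64],[0,0,0]]
    - [[0,0,64],[0,0,0]]
    - [[0,0,64],[0,0,0]]
    - [[0,0,64],[0,0,0]]
    - [[0,0,64],[0,0,0]]

```text
clock: 24.45
tool_pos: [0.5475, -0.3091, -0.0151]
orientation: [2.173, 2.269, 0.0]
force: [-0.0, 0.8, -0.4]
opening: 0.0854
gripper_force: 0.0
```

Call:
step_arm:
  motion:
    - [[0,0,0],[0,0,0]]
    - [[0,0,0],[0,0,0]]
    - [[0,0,0],[0,0,0]]
    - [[0,0,0],[0,0,0]]
    - [[0,0,0],[0,0,0]]
    - [[0,0,0],[0,0,0]]
    - [[0,0,0],[0,0,0]]
    - [[0,0,0],[0,0,0]]
    - [[0,0,0],[0,0,0]]
    - [[0,0,0],[0,0,0]]
  hand: 1
  force: 30

```text
clock: 25.7
tool_pos: [0.5476, -0.3092, -0.0152]
orientation: [2.173, 2.268, 0.0]
force: [-0.5, 0.2, 2.1]
opening: 0.0244
gripper_force: 29.5
```

Call:
step_arm:
  motion:
    - [[0,0,-15],[0,0,0]]
    - [[0,0,-60],[0,0,0]]
    - [[20,5,-105],[0,0,0]]
    - [[65,16,-120],[0,0,0]]
    - [[120,29,-120],[0,0,0]]
    - [[175,43,-120],[0,0,0]]
    - [[230,56,-120],[0,0,0]]
    - [[270,66,-110],[0,0,0]]
    - [[284,69,-90],[0,0,0]]
    - [[284,69,-65],[0,0,0]]

```text
clock: 26.95
tool_pos: [0.6048, -0.0207, 0.0503]
orientation: [2.17, 2.271, 0.002]
force: [-0.2, -0.3, -0.5]
opening: 0.025
gripper_force: 29.6
```

Call:
step_arm:
  motion:
    - [[0,0,0],[0,0,0]]
    - [[0,0,0],[0,0,0]]
    - [[0,0,0],[0,0,0]]
    - [[0,0,0],[0,0,0]]
    - [[0,0,0],[0,0,0]]
    - [[0,0,0],[0,0,0]]
    - [[0,0,0],[0,0,0]]
    - [[0,0,0],[0,0,0]]
    - [[0,0,0],[0,0,0]]
    - [[0,0,0],[0,0,0]]

```text
clock: 28.2
tool_pos: [0.6042, -0.0224, 0.0496]
orientation: [-2.173, -2.269, 0.0]
force: [1.1, -0.4, -1.1]
opening: 0.0248
gripper_force: 29.6
```

```bash
python3 - <<'E'
from h import *
s,im=look('w9'); cv2.imwrite('pics/c9.png',im[50:,100:540])
E
```

```text
28.2 [ 0.6042 -0.0224  0.0496] yaw_y 2.47 op 0.0248 F [ 1.1 -0.4 -1.1] qd 0.001
```

View pics/c9.png

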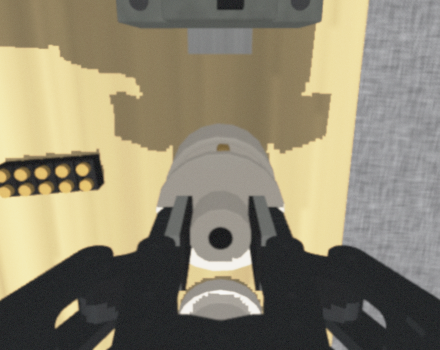

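Cover is centred laterally over the box (plate centre 221, box centre 221). Lowering.

Call:
step_arm:
  motion:
    - [[0,0,5],[0,0,0]]
    - [[0,0,10],[0,0,0]]
    - [[0,0,13],[0,0,0]]
    - [[0,0,15],[0,0,0]]
    - [[0,0,17],[0,0,0]]
    - [[0,0,18.5],[0,0,0]]
    - [[0,0,19.5],[0,0,0]]
    - [[0,0,20.5],[0,0,0]]
    - [[0,0,20.5],[0,0,0]]
    - [[0,0,20.5],[0,0,0]]

```text
clock: 29.5
tool_pos: [0.6043, -0.0224, 0.0293]
orientation: [2.173, 2.269, 0.0]
force: [-0.1, -0.1, -0.4]
opening: 0.0246
gripper_force: 29.6
```

Call:
step_arm:
  motion:
    - [[0,0,0.5],[0,0,0]]
    - [[0,0,0.5],[0,0,0]]
    - [[0,0,0.5],[0,0,0]]
    - [[0,0,-15],[0,0,0]]
    - [[0,0,-60],[0,0,0]]
    - [[0,0,-110],[0,0,0]]
    - [[25,-15,-150],[0,0,0]]
    - [[70,-43,-170],[0,0,0]]
    - [[115,-71,-170],[0,0,0]]
    - [[160,-99,-170],[0,0,0]]
  hand: 0

```text
clock: 30.75
tool_pos: [0.4978, 0.1344, 0.201]
orientation: [2.173, 2.267, 0.004]
force: [-0.1, 0.4, 0.5]
opening: 0.0854
gripper_force: 0.0
```

Call:
step_arm:
  motion:
    - [[50,-31,0],[0,0,0]]
    - [[100,-63,0],[0,0,0]]
    - [[150,-95,0],[0,0,0]]
    - [[180,-113,0],[0,0,0]]
    - [[185,-116,0],[0,0,0]]
    - [[185,-116,0],[0,0,0]]
    - [[185,-116,0],[0,0,0]]
    - [[185,-116,0],[0,0,0]]
    - [[185,-116,0],[0,0,0]]
    - [[185,-116,0],[0,0,0]]

```text
clock: 32.0
tool_pos: [0.3748, 0.3127, 0.1991]
orientation: [-2.174, -2.268, 0.0]
force: [0.4, 0.1, -0.8]
opening: 0.0851
gripper_force: 0.0
```

```bash
cat >> h.py <<'E'
def whites(s,im,z,amin=1500,roi=(0,0,640,270)):
    """white blobs: min-area rect of corners mapped to plane z"""
    hsv=cv2.cvtColor(im,cv2.COLOR_BGR2HSV); m=((hsv[...,1]<45)&(hsv[...,2]>185)).astype(np.uint8)
    m[roi[3]:]=0; m=cv2.morphologyEx(m,cv2.MORPH_OPEN,np.ones((3,3)))
    for c in cv2.findContours(m,cv2.RETR_EXTERNAL,cv2.CHAIN_APPROX_NONE)[0]:
        if cv2.contourArea(c)<amin: continue
        p=cv2.convexHull(c)[:,0].astype(float)
        w=p2w('wrist',p,z,s)[:,:2]; r=cv2.minAreaRect((w*1000).astype(np.float32))
        print('px',c[:,0].min(0),c[:,0].max(0),'rect mm',np.round(r[0],1),np.round(r[1],1),round(r[2],1))
def topbox(): 
    t=get_image('top'); g=lambda t:np.float32(cv2.cvtColor(t[160:205,290:340],cv2.COLOR_BGR2GRAY))
    return t
E
python3 - <<'E'
from h import *
s,im=look('w10'); whites(s,im,.028)
t=get_image('top'); cv2.imwrite('pics/t10.png',t); 
hsv=cv2.cvtColor(t,cv2.COLOR_BGR2HSV); m=((hsv[...,1]<60)&(hsv[...,2]>130)).astype(np.uint8)
n,l,st,ce=cv2.connectedComponentsWithStats(m[160:210,292:345]); i=1+st[1:,4].argmax()
print('cover blob',st[i],p2w('top',[st[i,:2]+[292,160]+st[i,2:4]/2-.5],.055))
E
```

```text
32.0 [0.3748 0.3127 0.1991] yaw_y 2.42 op 0.0851 F [ 0.4  0.1 -0.8] qd 0.006
px [288 140] [353 205] rect mm [375.6 314.4] [60.9 60.6] 9.4
px [454  85] [550 206] rect mm [549.3 346.5] [111.3  59. ] 79.3
cover blob [  9  12  26  27 515] [[ 0.60221619 -0.02335619  0.055     ]]
```

Call:
step_arm:
  motion:
    - [[1,0.5,20],[0,0,-0.06]]
    - [[1,0.5,60],[0,0,-0.122]]
    - [[1,0.5,105],[0,0,-0.122]]
    - [[1,0.5,150],[0,0,-0.122]]
    - [[1,0.5,185],[0,0,-0.122]]
    - [[1,0.5,210],[0,0,-0.122]]
    - [[1,0.5,222],[0,0,-0.122]]
    - [[1,0.5,225],[0,0,-0.122]]
    - [[1,0.5,225],[0,0,-0.122]]
    - [[1,0.5,225],[0,0,-0.122]]

```text
clock: 33.35
tool_pos: [0.3757, 0.3146, -0.0248]
orientation: [2.031, 2.397, 0.003]
force: [0.7, -0.3, -0.9]
opening: 0.0852
gripper_force: 0.0
```

Call:
step_arm:
  motion:
    - [[0,0,0],[0,0,0]]
    - [[0,0,0],[0,0,0]]
    - [[0,0,0],[0,0,0]]
    - [[0,0,0],[0,0,0]]
    - [[0,0,0],[0,0,0]]
    - [[0,0,0],[0,0,0]]
    - [[0,0,0],[0,0,0]]
    - [[0,0,0],[0,0,0]]
    - [[0,0,0],[0,0,0]]
    - [[0,0,0],[0,0,0]]
  hand: 1
  force: 30

```text
clock: 34.6
tool_pos: [0.3753, 0.3143, -0.0252]
orientation: [2.031, 2.397, 0.002]
force: [-2.1, -1.1, 6.1]
opening: 0.0591
gripper_force: 33.2
```

```bash
python3 - <<'E'
from h import *
s=sense(); print(s['tool_pos'],shift([.509,-.1362,s['tool_pos'][2]],s,np.radians(2.7)))
E
```

```text
[ 0.37533498  0.31433711 -0.02516366] (array([-4.664e+02,  5.780e+01, -2.000e-01]), np.float64(0.11789278952203297))
```

Call:
step_arm:
  motion:
    - [[0,0,-20],[0,0,0]]
    - [[-20,3,-65],[0,0,0]]
    - [[-60,8,-100],[0,0,0.02]]
    - [[-110,14,-120],[0,0,0.05]]
    - [[-165,21,-125],[0,0,0.08]]
    - [[-222,28,-125],[0,0,0.118]]
    - [[-280,35,-125],[0,0,0.118]]
    - [[-338,42,-125],[0,0,0.118]]
    - [[-395,49,-125],[0,0,0.118]]
    - [[-440,55,-125],[0,0,0.118]]

```text
clock: 35.85
tool_pos: [0.5016, -0.1132, 0.0988]
orientation: [-2.17, -2.271, 0.0]
force: [0.9, 0.8, -1.3]
opening: 0.0594
gripper_force: 33.1
```

Call:
step_arm:
  motion:
    - [[-26,6,10],[0,0,0]]
    - [[-26,6,40],[0,0,0]]
    - [[-26,6,75],[0,0,0]]
    - [[-26,6,95],[0,0,0]]
    - [[-26,6,104],[0,0,0]]
    - [[-26,6,107],[0,0,0]]
    - [[-26,6,108],[0,0,0]]
    - [[-26,6,108],[0,0,0]]
    - [[-26,6,108],[0,0,0]]
    - [[-26,6,108],[0,0,0]]

```text
clock: 37.1
tool_pos: [0.509, -0.1367, -0.0085]
orientation: [2.168, 2.273, 0.0]
force: [-0.1, 0.7, -0.9]
opening: 0.0592
gripper_force: 33.0
```

```bash
python3 - <<'E'
from h import *
s=sense(); print(s['tool_pos'],s['force'],shift([.509,-.1362,-.0102],s,np.radians(2.7)))
E
```

```text
[ 0.50899026 -0.13668461 -0.00846819] [-0.0904595   0.72345053 -0.91791298] (array([0.5, 0. , 1.7]), np.float64(-0.0001540499830579023))
```

Call:
step_arm:
  motion:
    - [[0,0,0.6],[0,0,0]]
    - [[0,0,1.2],[0,0,0]]
    - [[0,0,1.8],[0,0,0]]
    - [[0,0,2.2],[0,0,0]]
    - [[0,0,2.2],[0,0,0]]
    - [[0,0,2.2],[0,0,0]]
    - [[0,0,2.2],[0,0,0]]
    - [[0,0,2.2],[0,0,0]]
    - [[0,0,2.2],[0,0,0]]
    - [[0,0,2.2],[0,0,0]]

```text
clock: 38.35
tool_pos: [0.5088, -0.1366, -0.0101]
orientation: [2.168, 2.273, 0.0]
force: [-3.9, 1.7, 6.4]
opening: 0.0593
gripper_force: 34.0
```

Call:
step_arm:
  motion:
    - [[0,0,0],[0,0,0]]
    - [[0,0,0],[0,0,0]]
    - [[0,0,0],[0,0,0]]
    - [[0,0,-15],[0,0,0]]
    - [[0,0,-55],[0,0,0]]
    - [[-5,7,-105],[0,0,0]]
    - [[-20,28,-155],[0,0,0]]
    - [[-32,46,-200],[0,0,0]]
    - [[-35,49,-230],[0,0,0]]
    - [[-35,49,-230],[0,0,0]]
  hand: 0

```text
clock: 39.6
tool_pos: [0.5608, -0.1699, 0.2225]
orientation: [2.166, 2.269, 0.004]
force: [0.5, 0.4, 0.4]
opening: 0.0853
gripper_force: 0.0
```

```bash
python3 - <<'E'
from h import *
s,im=look('w11'); whites(s,im,.043,600,(0,0,640,300)); 
hsv=cv2.cvtColor(im,cv2.COLOR_BGR2HSV)
P=w2p('wrist',[[.609,-.1315,.065],[.604,-.022,.055],[.509,-.1362,.043]],s);print(P)
# mouth: dark disc near predicted pixel
m=(hsv[...,2]<70).astype(np.uint8); n,l,st,ce=cv2.connectedComponentsWithStats(m)
for i in range(1,n):
    if 60<st[i,4]<2500 and np.hypot(*(ce[i]-P[0]))<30: print('mouth',st[i],ce[i],p2w('wrist',[ce[i]],.064,s))
E
```

```text
39.6 [ 0.5608 -0.1699  0.2225] yaw_y 2.68 op 0.0853 F [0.5 0.4 0.4] qd 0.087
px [  0 240] [111 299] rect mm [ 272.6 -291.3] [119.6  71.6] 1.9
px [611 143] [639 236] rect mm [ 877.6 -178.5] [ 28.4 101.8] 17.0
px [338 123] [394 163] rect mm [ 604.5 -140.1] [35.7 56.9] 80.0
px [238 108] [298 166] rect mm [ 509.4 -136.4] [58.4 56.9] 2.6
px [377   0] [410  49] rect mm [622.5 -29.9] [41.1 27.4] 90.0
[[372.21779488 139.80061606]
 [376.05712765  11.00700246]
 [268.22276678 137.51281233]]
mouth [360 126  25  27 542] [371.90221402 139.15682657] [[ 0.60881079 -0.13102156  0.064     ]]
```

Call:
step_arm:
  motion:
    - [[40,1,0],[0,0,0]]
    - [[95,2,0],[0,0,0.03]]
    - [[153,4,0],[0,0,0.06]]
    - [[211,5,0],[0,0,0.1]]
    - [[269,6,0],[0,0,0.14]]
    - [[327,8,5],[0,0,0.18]]
    - [[385,9,10],[0,0,0.21]]
    - [[440,10,15],[0,0,0.234]]
    - [[490,12,20],[0,0,0.234]]
    - [[516,12,20],[0,0,0.234]]

```text
clock: 40.9
tool_pos: [0.5456, 0.3486, 0.1969]
orientation: [-2.416, -2.007, 0.005]
force: [1.0, -0.3, 0.0]
opening: 0.0854
gripper_force: 0.0
```

Call:
step_arm:
  motion:
    - [[0,0,0],[0,0,0]]
    - [[0,0,0],[0,0,0]]
    - [[0,0,0],[0,0,0]]
    - [[0,0,0],[0,0,0]]
    - [[0,0,0],[0,0,0]]
    - [[0,0,0],[0,0,0]]
    - [[0,0,0],[0,0,0]]
    - [[0,0,0],[0,0,0]]
    - [[0,0,0],[0,0,0]]
    - [[0,0,0],[0,0,0]]

```text
clock: 42.15
tool_pos: [0.5471, 0.3468, 0.199]
orientation: [2.419, 2.004, -0.0]
force: [-0.2, -0.4, 1.2]
opening: 0.0856
gripper_force: 0.0
```

```bash
python3 - <<'E'
from h import *
s,im=look('w12'); whites(s,im,.032,600,(0,0,640,300)); print(shift([.549,.3465,.1],s,np.radians(-10.7)))
E
```

```text
42.15 [0.5471 0.3468 0.199 ] yaw_y -10.71 op 0.0856 F [-0.2 -0.4  1.2] qd 0.001
px [246 265] [304 299] rect mm [477.  240.7] [41.  63.3] 79.1
px [338 249] [398 285] rect mm [580.  241.2] [40.2 63.7] 73.0
px [530 221] [595 253] rect mm [781.4 238.6] [34.3 63.9] 73.8
px [196 219] [256 279] rect mm [433.8 291.1] [34.4 76.7] 20.1
px [418 186] [475 236] rect mm [666.6 286.7] [53.6 57.8] 84.9
px [221 120] [399 266] rect mm [532.1 315.5] [172.6 146.4] 33.3
px [391 106] [438 152] rect mm [642.2 375.4] [37.3 42. ] 17.9
(array([ 0.1,  1.9, 99. ]), np.float64(-0.0001410699761676959))
```

```bash
python3 - <<'E'
from h import *
s=np.load('w12.npy',allow_pickle=True).item(); im=cv2.imread('pics/w12.png'); g=cv2.cvtColor(im,cv2.COLOR_BGR2GRAY)
print(g[40:260:20,180:460:20])
for th in (200,210,220,230):
    m=cv2.morphologyEx((g>th).astype(np.uint8),cv2.MORPH_OPEN,np.ones((5,5))); m[265:]=0
    for c in cv2.findContours(m,cv2.RETR_EXTERNAL,cv2.CHAIN_APPROX_NONE)[0]:
        if cv2.contourArea(c)<1500: continue
        w=p2w('wrist',cv2.convexHull(c)[:,0].astype(float),.032,s)[:,:2]; r=cv2.minAreaRect((w*1000).astype(np.float32)); print(th,np.round(r[0],1),np.round(r[1],1),r[2])
E
```

```text
[[183 107  40  43 109 112 110 112 106 180 190 185 187 186]
 [178  96  85 113  41 111 103 109 109 194 176 180 193 183]
 [114 109  43 111  41 106 111 108 163 186 183 183 182 185]
 [112 112  94  37 111 109 112 108 109 109 142 176 179 181]
 [102 108 110 102 112 104 179 181 182 108 177 186 189 192]
 [109 102 100 107 188 189 183  82 182 189 166 174 188 183]
 [108 109 107 195 183 173 247 163 245 186 179 185 179 189]
 [104 107 170 192 187 186 247 247 247 189 191 186 192 189]
 [115 162 177 187 182 187 247 221 233 185 181 181 172 171]
 [151 190 184 179 183 174 247 187 247 180 185 180 186 182]
 [182 186 174 184 186 178 182 194 186 185 182 189 190 182]]
200 [547.7 340.6] [95.6 57.8] 79.30175018310547
210 [547.6 340.6] [95.5 57.5] 79.40280151367188
220 [547.7 340.7] [93.6 57.2] 79.23152160644531
230 [547.8 340.7] [93.6 56.5] 79.23149871826172
```

Call:
step_arm:
  motion:
    - [[0.5,2,20],[0,0,0]]
    - [[0.5,2,60],[0,0,0]]
    - [[0.5,2,105],[0,0,0]]
    - [[0.5,2,150],[0,0,0]]
    - [[0.5,2,185],[0,0,0]]
    - [[0.5,2,210],[0,0,0]]
    - [[0.5,2,221],[0,0,0]]
    - [[0.5,2,224],[0,0,0]]
    - [[0.5,2,224],[0,0,0]]
    - [[0.5,2,224],[0,0,0]]

```text
clock: 43.45
tool_pos: [0.5499, 0.3473, -0.0237]
orientation: [2.419, 2.004, 0.003]
force: [0.1, 0.1, -0.3]
opening: 0.085
gripper_force: 0.0
```

Call:
step_arm:
  motion:
    - [[0,0,0],[0,0,0]]
    - [[0,0,0],[0,0,0]]
    - [[0,0,0],[0,0,0]]
    - [[0,0,0],[0,0,0]]
    - [[0,0,0],[0,0,0]]
    - [[0,0,0],[0,0,0]]
    - [[0,0,0],[0,0,0]]
    - [[0,0,0],[0,0,0]]
    - [[0,0,0],[0,0,0]]
    - [[0,0,0],[0,0,0]]
  hand: 1
  force: 35

```text
clock: 44.7
tool_pos: [0.5495, 0.3471, -0.0243]
orientation: [2.419, 2.004, 0.002]
force: [-1.1, 0.0, 5.8]
opening: 0.0575
gripper_force: 39.0
```

```bash
python3 - <<'E'
from h import *
s=sense()
b=np.array([.599,.088])-.113*np.array([np.cos(.0471),np.sin(.0471)]); print(b,s['tool_pos'],shift([*b,s['tool_pos'][2]],s,.0471))
E
```

```text
[0.48612532 0.08267967] [ 0.54954307  0.34707104 -0.02427035] (array([-2.716e+02, -1.320e+01, -2.000e-01]), np.float64(-0.23411551676976128))
```

Call:
step_arm:
  motion:
    - [[0,0,-20],[0,0,0]]
    - [[0,0,-65],[0,0,0]]
    - [[-20,-1,-110],[0,0,-0.03]]
    - [[-65,-3,-140],[0,0,-0.08]]
    - [[-120,-6,-140],[0,0,-0.13]]
    - [[-175,-8,-140],[0,0,-0.18]]
    - [[-225,-11,-140],[0,0,-0.22]]
    - [[-260,-13,-140],[0,0,-0.234]]
    - [[-271,-13,-130],[0,0,-0.234]]
    - [[-271,-13,-100],[0,0,-0.234]]

```text
clock: 45.95
tool_pos: [0.4872, 0.0828, 0.0752]
orientation: [2.169, 2.27, 0.004]
force: [-0.1, 0.9, -2.7]
opening: 0.0575
gripper_force: 38.4
```

Call:
step_arm:
  motion:
    - [[0,0,15],[0,0,0]]
    - [[0,0,35],[0,0,0]]
    - [[0,0,45],[0,0,0]]
    - [[0,0,45],[0,0,0]]
    - [[0,0,45],[0,0,0]]
    - [[0,0,45],[0,0,0]]
    - [[0,0,45],[0,0,0]]
    - [[0,0,45],[0,0,0]]
    - [[0,0,45],[0,0,0]]
    - [[0,0,45],[0,0,0]]

```text
clock: 47.2
tool_pos: [0.486, 0.083, 0.03]
orientation: [-2.169, -2.273, -0.0]
force: [0.2, -0.7, -1.0]
opening: 0.0573
gripper_force: 38.3
```

```bash
python3 - <<'E'
from h import *
s=sense(); print(s['tool_pos'],s['force'],s['opening'],shift([.4858,.083,-.0093],s,.0471))
E
```

```text
[0.48600451 0.08296676 0.03001511] [ 0.24401919 -0.71892277 -0.95807903] 0.05734308269041057 (array([ 0. , -0.2, 39.3]), np.float64(-0.00013847845311065754))
```

Lower to contact, then release and retreat to a view of the socket and breakers.

Call:
step_arm:
  motion:
    - [[0,0,10],[0,0,0]]
    - [[0,0,22],[0,0,0]]
    - [[0,0,31],[0,0,0]]
    - [[0,0,35],[0,0,0]]
    - [[0,0,37],[0,0,0]]
    - [[0,0,38.2],[0,0,0]]
    - [[0,0,39],[0,0,0]]
    - [[0,0,39.6],[0,0,0]]
    - [[0,0,39.6],[0,0,0]]
    - [[0,0,39.6],[0,0,0]]

```text
clock: 48.45
tool_pos: [0.4862, 0.083, -0.0093]
orientation: [2.168, 2.273, 0.001]
force: [0.1, -0.1, 2.1]
opening: 0.0572
gripper_force: 38.6
```

Call:
step_arm:
  motion:
    - [[0,0,0],[0,0,0]]
    - [[0,0,0],[0,0,0]]
    - [[0,0,0],[0,0,0]]
    - [[0,0,-15],[0,0,0]]
    - [[0,0,-55],[0,0,0]]
    - [[0,0,-105],[0,0,0]]
    - [[-25,12,-155],[0,0,0]]
    - [[-55,25,-200],[0,0,0]]
    - [[-78,37,-240],[0,0,0]]
    - [[-85,40,-250],[0,0,0]]
  hand: 0

```text
clock: 49.7
tool_pos: [0.5315, -0.0011, 0.2441]
orientation: [2.168, 2.269, 0.006]
force: [-0.2, 0.7, 0.0]
opening: 0.0855
gripper_force: 0.0
```

Call:
step_arm:
  motion:
    - [[0,0,0],[0,0,0]]
    - [[0,0,0],[0,0,0]]
    - [[0,0,0],[0,0,0]]
    - [[0,0,0],[0,0,0]]
    - [[0,0,0],[0,0,0]]
    - [[0,0,0],[0,0,0]]
    - [[0,0,0],[0,0,0]]
    - [[0,0,0],[0,0,0]]
    - [[0,0,0],[0,0,0]]
    - [[0,0,0],[0,0,0]]

```text
clock: 50.95
tool_pos: [0.53, -0.0001, 0.2404]
orientation: [-2.169, -2.273, 0.0]
force: [-0.8, 1.1, -0.4]
opening: 0.0856
gripper_force: 0.0
```

```bash
python3 - <<'E'
from h import *
s,im=look('w13'); crop(im,200,0,260,260,2.3,'c13.png')
E
```

```text
50.95 [ 5.300e-01 -1.000e-04  2.404e-01] yaw_y 2.69 op 0.0856 F [-0.8  1.1 -0.4] qd 0.003
```

View pics/c13.png

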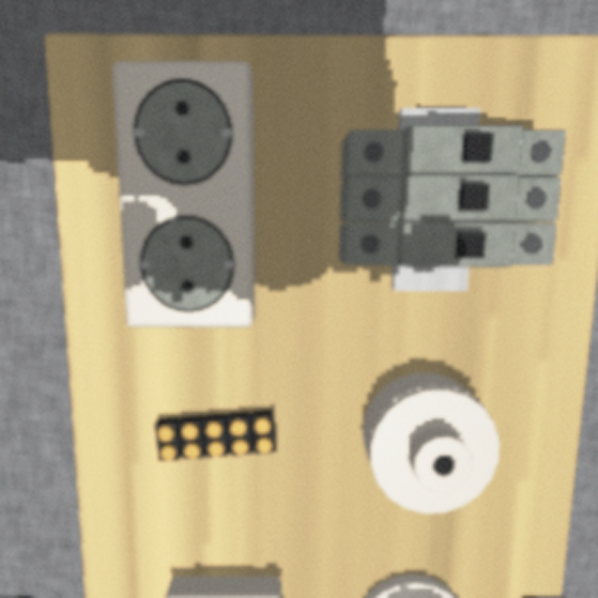

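The socket lies flat at crop corners (113,63), (250,62), (252,325), (127,325). The cover is seated on the box at about (435,450), and the strip is untouched at (216,434). The rail's lower end is at (394–468,291).

```bash
python3 - <<'E'
from h import *
s=np.load('w13.npy',allow_pickle=True).item()
f=lambda c:np.array(c)/2.3+[200,0]-.3
S=p2w('wrist',f([(113,63),(250,62),(252,325),(127,325)]),.047,s)[:,:2]
c=S.mean(0);print(S.round(4),c)
for a,b in((0,1),(3,2),(3,0),(2,1)): d=S[b]-S[a];print(np.linalg.norm(d).round(4),np.degrees(np.arctan2(d[1],d[0])).round(2))
r=p2w('wrist',f([(431,290.5)]),.021,s)[0,:2];u=np.array([np.cos(.0471),np.sin(.0471)]);v=np.array([-u[1],u[0]])
bk=r+.04*v;print('rail end',r,'breakers',bk,'socket in breaker frame',(c-bk)@u,(c-bk)@v)
print('brk top',p2w('wrist',f([(341,262),(553,263),(566,130),(344,131)]),.077,s))
cv=p2w('wrist',f([(434.5,450)]),.055,s)[0,:2]; print('cover',cv,(cv-bk)@u,(cv-bk)@v)
print('boss',p2w('wrist',f([(443,464)]),.075,s))
t=get_image('top');cv2.imwrite('pics/t13.png',t)
E
```

```text
[[0.4565 0.1348]
 [0.5129 0.1378]
 [0.5177 0.0307]
 [0.4614 0.0281]] [0.48711346 0.08286483]
0.0564 3.12
0.0563 2.67
0.1068 92.61
0.1072 92.56
rail end [0.60171352 0.04794532] breakers [0.59983021 0.08790096] socket in breaker frame -0.11282886117530436 0.00027645456071568507
brk top [[0.55345638 0.06101613 0.077     ]
 [0.63905005 0.0644027  0.077     ]
 [0.63679328 0.11405938 0.077     ]
 [0.55122046 0.1100182  0.077     ]]
cover [ 0.60401657 -0.02160718] -0.0009742074527293185 -0.10958380018859891
boss [[ 0.60402849 -0.02250153  0.075     ]]
```

```bash
python3 -c "
from rig import *
print(close_job())"
```

```text
the job is handed in; nothing more can be done
None
```

The board is set out as asked and handed in at about 51 s, with nothing held. By camera, the box with its cover seated, the switch and the socket are each within about 2 mm of their places, and the terminal strip is untouched.

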